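Snap the rinsed glue cup onto its drying post and keep it pressed

ROBOT

A 6-joint arm with a two-finger parallel gripper is mounted at the origin on the work surface. World frame = base frame: x ahead of the robot, y to its left, z up, the work surface at z = 0. Lengths are in m, angles in degrees, forces in N, time in s.
With the tool pointing down it reaches from about 0.4 to 0.825 m from the base axis. Payload 7 kg.
Tool frame: the origin (TCP) lies at the very end of the fingers, on their centre line; the grasp point (between the pads) lies 19 mm behind it (ctrl.grip_point_offset is the distance from the TCP to the grasp point, in m); x points along the fingers, z is the direction in which the jaws open and shut, and the axes are right-handed (so a half turn about x gives the same grasp; the last joint's range is limited). The gripper opens to 88 mm and grips with 3 to 60 N. Pads are 19 mm wide; open, the fingers measure 130 mm over their backs; the gripper's body (78 mm by 193 mm) begins 47 mm behind the grasp point.
Start: joints at [16.507, 20.546, 0.682, 0, -70.136, -16.507], TCP at [0.675, -0, 0.202] pointing down, gripper open.
Joint ranges: [-176.03, 176.03], [-82.01, 121.73], [-58.28, 71.71], [-173.87, 95.51], [-174.79, -0.11], [-173.66, 173.66]. Speed limits (degrees/s): [136.94, 136.94, 172.46, 180, 180, 180].

INTERFACE

Orientations are given as [roll, pitch, yaw] about the fixed x, y, z axes, in that order (R = Rz(yaw) Ry(pitch) Rx(roll)).
In Python, from plant import get_obs, snapshot, calibration, close_job, ctrl gives the robot as it stands.
- The arm moves only by the tool move_arm, never from a script. Its argument "commands" is a list that holds one entry, the list of rows, each a list of 4 numbers: the shift along the tool's x, y, z in cm, then the turn about the tool's x in rad. In form: [[[dx, dy, dz, spin], ...]]. A call has 1 to 8 rows; each row shifts and turns the commanded pose from where the row before left it, along the tool's axes as they then stand; what a row does not reach is not made up. A row lasts 1/10 s, in which the tool goes at most 50 mm and 8.59 degrees, less where a joint would pass 70% of its speed; a pose out of reach is approached as far as the arm can. A call with a gripper value outside its range is refused whole. "jaw" is the finger opening in cm, from 0 to 8.76, set as the call begins (left out, the last holds). The fingers move at their own pace and stop on an object; the grip force is fixed at half the most. Time passes only in rows, so rows that do not move let the fingers close. It gives the time, the measured TCP pose, the force and the opening at its end, in the units of the state.
- get_obs(): the state, without advancing time (a new reading comes with each control period).
- snapshot(name): name is "scene" or "side" or "wrist"; returns (picture, depth): 420x560x3 uint8, red, green, blue; 420x560 float32, m along the optical axis (not along the pixel's ray), 0 where there is no reading.
- calibration(name): a dict with "mtx" (3x3 intrinsics, pixels), "T" (4x4, takes a point from camera to world coordinates); the wrist camera has in their place "tool_from_camera" (4x4, takes a point from camera to tool coordinates, whose origin is the TCP and whose axes are the tool frame's). Camera axes: x right, y up, looking along -z (the intrinsics and any distortion apply to the point x, -y, -z); pixel columns grow to the right and rows downward; lengths in m; the calibration is good to about 2 mm. A picture is of the moment at which its call begins: read the wrist's pose just before it. calibration takes no time and is no camera call.
- close_job(): hands the job in, once; it reports no verdict.
The state is a dict: "clock": time; "joint_pos": joint angles; "qvel": joint speeds; "tau": joint torques, N m; "tool_pos": TCP position; "orientation": TCP orientation; "force": force on the tool from outside, world axes, zero at the start; "moment": the same for the moment, N m; "opening": finger opening in m.
Only numpy, scipy, OpenCV 4.12 (cv2) and the standard library are available. Lean on these libraries where they do the work, as an engineer would, in place of code of your own. Each camera call takes 0.05 s, during which the arm holds its last target. There are 200 camera calls.

TASK

Pick the rinsed steel glue cup out of the V-cradle, turn it upside down over the drying post and press it straight down until its rolled rim snaps past the three spring clips. Then keep pressing it firmly down against the sprung rubber seat, and finish your program like that: still pressing, cup mouth down and straight on the post. Leave the glue bottle, pencil tray and carved blank where they are.

Things in the scene. Friction and masses are not known exactly. Their poses are not given: they have to be found in the camera images.
- cup_center (a point): Centre (on the axis, half-way along) of a loose round steel cup, about 0.1 kg: 95 mm long, outer diameter 50 mm, inner 44 mm, closed flat bottom 4 mm thick. x axis along the cup's axis, from the closed bottom to the open mouth. At the start it lies level in the cradle, axis 62 mm above the bench, mouth roughly towards +y (the robot's left). Graspable across its 50 mm diameter.
- cup_mouth (a point): Centre of the cup's mouth in the plane of the rim's edge, 47.5 mm from cup_center along x; same axes. Round the mouth runs a rolled rim bead 8 mm thick, 60 mm outer and 44 mm inner diameter.
- cradle: Fixed wooden V-cradle in which the cup lies: foot 70 x 110 x 14 mm, V of two sloping boards 62 mm long reaching 47 mm high and 24 mm either side of the cup's axis. Origin at the centre of its underside, on the bench; x axis along the V, in the direction of the cup's mouth.
- station_foot (a point): Centre of the underside of the fixed drying station, on the bench, below the post's axis; z up. Square wooden foot 130 x 130 x 20 mm; from its centre rises a dark wooden post, 26 mm diameter. Round the post lies a black rubber seat disc, 62 mm diameter, its top 33.5 mm above the bench when free.
- station_tip (a point): Tapered tip of the drying post, on its axis, 105 mm above the bench.
- clip_ring (a point): Point on the post's axis, 45 mm above the bench, level with the noses of three steel spring clips that stand around it 120 degrees apart, 50 mm high. The noses are slick and rounded (radius 5 mm); their inner faces are 26.5 mm from the axis and give outward up to 6 mm. The cup's rim edge meets them about 48 mm above the bench; pushing past takes about 10 N, then the force drops suddenly. Once snapped its edge sits about 33 mm above the bench.
- seat (a joint): How far the sprung rubber seat is pushed down, in m: 0 when free, 0.005 at its stop. Spring 2 N per mm, so 10 N at the stop. A cup snapped in and left alone pushes it less than 1 mm; a firm push is 2 mm or more (about 4 N).
- glue_bottle: Bystander: yellow round glue bottle with white cap, 58 mm diameter, 150 mm high, standing. Origin at the centre of its underside.
- pencil_tray: Bystander: white tray of pencils, 80 x 200 x 18 mm. Origin at the centre of its underside.
- carved_blank: Bystander: part-carved wooden blank lying along its y, 45 x 220 x 45 mm. Origin on its underside.
Things that resemble listed ones, but are neither listed nor needed, are in the scene too. There is more than one size of the part that bears cup_center; the job needs the smallest.

How it is judged (in metres and radians):
On the way, in this order (a step that is already met when the one before it is completed fails the run):
1. the cup is upside down with its mouth around the post, still above the clips (angle between cup's own x axis and vertical above 2.9 rad and horizontal distance between cup_mouth and station_tip below 0.014 m and z of cup_mouth in the frame of station_foot between 0.046 and 0.103 m), for 0.1 s.
2. the rim has snapped past the clips (angle between cup's own x axis and vertical above 3 rad and horizontal distance between cup_mouth and station_tip below 0.005 m and z of cup_mouth in the frame of station_foot below 0.037 m), for 0.2 s.
At the end, for the whole second after the job is handed in: The cup stands mouth down on the post (within 0.14 rad of vertical, mouth within 5 mm of the post's axis), its rim edge under the clips (less than 37 mm above the bench), still, while the robot presses it so that the seat stays pushed down by more than 2 mm (all of step 2 and value of joint seat above 0.002 m and (contact force between cup and the fingers above 2 N or contact force between cup and the arm above 2 N) and linear speed of cup below 0.02 m/s); the arm keeps its last pose, push and grip.
It fails at once if a bystander is moved more than 3 cm (distance of any of glue_bottle, pencil_tray, carved_blank from where it was at the start of the episode above 0.03 m).
It also fails if it takes over 48 s, if anything falls off the work surface, if the arm or the gripper's body presses on something with over 40 N, if the wrist force passes 120 N, or if a joint passes its speed limit or range.

## Working session

There is one attempt and no reset: what is moved stays moved. The work goes in short steps, Python scripts to look and compute and a tool call to move; the robot and the scene stay as the last step left them, time stands still between calls to the robot, and variables do not carry over. Pictures are saved under pics/ and viewed, about 8 in all and at most 12, crops included, and the job is handed in when it is done.

Besides the shell and the picture viewer there is one more tool, called after "Request:" in YAML: its name, and indented under it one key for each argument. move_arm: Moves the arm, as the interface text tells. Its arguments: {"type":"object","properties":{"commands":{"type":"array"},"jaw":{"type":"number"}},"required":["commands"]}

```bash
mkdir -p pics; ls
python3 - <<'E'
from plant import *
import cv2,numpy as np
o=get_obs();print(o)
ims=[]
for n in("scene","side"):
    c=calibration(n);print(n,c)
    p,d=snapshot(n);np.savez(f"{n}.npz",p=p,d=d);cv2.imwrite(f"pics/{n}1.png",cv2.cvtColor(p,cv2.COLOR_RGB2BGR))
c=calibration("wrist");print(c)
p,d=snapshot("wrist");cv2.imwrite("pics/wrist1.png",cv2.cvtColor(p,cv2.COLOR_RGB2BGR))
print(ctrl.grip_point_offset,get_obs()["clock"],o)
E
```

```text
pics
{'clock': 0.0, 'joint_pos': array([ 1.65071545e+01,  2.05903963e+01,  6.34356017e-01, -2.09246891e-02,
       -7.01356965e+01, -1.65076846e+01]), 'qvel': array([ 0.04263292, -0.02764938,  0.03110465, -0.08005339, -0.00472999,
        0.01012661]), 'tau': array([-8.00930356e-04, -5.82726967e+01,  2.93058443e+01,  6.99745238e+00,
        6.93249181e-03, -2.06530804e-04]), 'tool_pos': array([ 6.74473397e-01, -2.11174135e-05,  2.01336337e-01]), 'orientation': array([   4.40688237,   89.90617727, -175.60077356]), 'force': array([ 0.65969414, -0.84330899,  0.69496426]), 'moment': array([-0.00651927, -0.01672499, -0.01888699]), 'opening': 0.08772219087215989}
scene {'mtx': array([[414.95447938,   0.        , 283.4120622 ],
       [  0.        , 414.95447938, 209.80506483],
       [  0.        ,   0.        ,   1.        ]]), 'T': array([[ 0.41334714, -0.64959542,  0.63809868,  1.14925661],
       [ 0.91051402,  0.28684823, -0.29779575, -0.27412   ],
       [ 0.01040928,  0.70409082,  0.71003364,  0.7515597 ],
       [ 0.        ,  0.        ,  0.        ,  1.        ]])}
side {'mtx': a
[... 902 characters left out ...]
         1.00000000e+00]])}
0.0188 0.15 {'clock': 0.0, 'joint_pos': array([ 1.65071545e+01,  2.05903963e+01,  6.34356017e-01, -2.09246891e-02,
       -7.01356965e+01, -1.65076846e+01]), 'qvel': array([ 0.04263292, -0.02764938,  0.03110465, -0.08005339, -0.00472999,
        0.01012661]), 'tau': array([-8.00930356e-04, -5.82726967e+01,  2.93058443e+01,  6.99745238e+00,
        6.93249181e-03, -2.06530804e-04]), 'tool_pos': array([ 6.74473397e-01, -2.11174135e-05,  2.01336337e-01]), 'orientation': array([   4.40688237,   89.90617727, -175.60077356]), 'force': array([ 0.65969414, -0.84330899,  0.69496426]), 'moment': array([-0.00651927, -0.01672499, -0.01888699]), 'opening': 0.08772219087215989}
```

View pics/scene1.png

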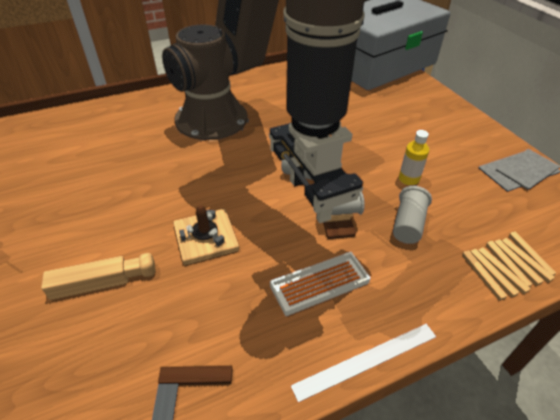

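View pics/side1.png

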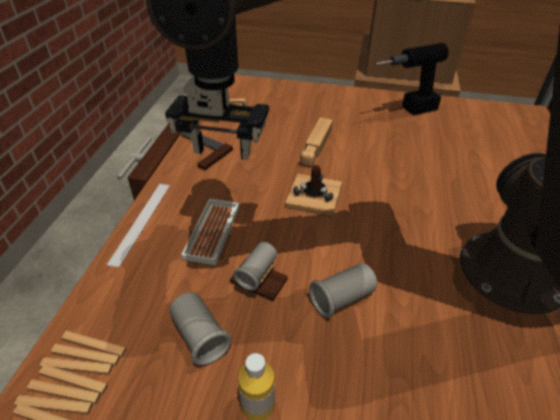

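The side view shows the cradle cup at about (255,267), the station at (315,190), the bottle at (257,385), and larger decoy cups at (343,290) and (198,327). The scene view shows the cradle under the gripper at (342,215) and the station at (205,235). Next I'll measure positions from depth.

```bash
cat > h.py <<'E'
import numpy as np,cv2
from plant import *
def cloud(n,d):
    c=calibration(n);K=c["mtx"];T=c["T"]
    v,u=np.mgrid[:d.shape[0],:d.shape[1]]
    P=np.stack([(u-K[0,2])/K[0,0]*d,-(v-K[1,2])/K[1,1]*d,-d],-1)
    return P@T[:3,:3].T+T[:3,3]
E
python3 - <<'E'
from h import *
out=[]
for n,boxes in(("side",{"cup":(225,235,295,305),"station":(280,160,350,220),"bottle":(230,350,285,415),"cupB":(300,260,385,320),"cupC":(165,285,235,365),"tray":(180,195,245,265)}),("scene",{"station":(170,200,245,265),"bottle":(395,125,435,190),"cup":(310,185,370,240)})):
    z=np.load(n+".npz");P=cloud(n,z["d"]);p=z["p"].astype(int);hsv=cv2.cvtColor(z["p"],cv2.COLOR_RGB2HSV)
    for k,(a,b,c,e) in boxes.items():
        Q=P[b:e,a:c].reshape(-1,3);ok=z["d"][b:e,a:c].ravel()>0
        h=Q[:,2];S=hsv[b:e,a:c].reshape(-1,3)[:,1]
        m=ok&(h>.012)&(h<.2)
        if k[:3]=="cup": m&=S<60
        q=Q[m]
        print(n,k,len(q),"min",q.min(0).round(3),"max",q.max(0).round(3),"med",np.median(q,0).round(3))
        if k=="cup" and n=="side":
            np.save("cupside.npy",q)
            top=q[q[:,2]>.07];mu=top.mean(0);w=np.linalg.svd(top[:,:2]-mu[:2])[2][0];print("top",len(top),mu,w,top.min(0),top.max(0))
            for t in np.arange(top[:,1].min(),top[:,1].max(),.008):
                s=top[(top[:,1]>=t)&(top[:,1]<t+.008)]
                if len(s): i=s[:,2].argmax();print(t.round(3),len(s),s[i].round(4),s[:,0].min().round(3),s[:,0].max().round(3))
        if k=="station":
            t=q[q[:,2]>.085];print(" tip",len(t),t.mean(0),t.max(0))
            f=Q[ok&(h>.016)&(h<.024)];print(" foot",cv2.minAreaRect(f[:,:2].astype(np.float32)))
S=cv2.imread("pics/side1.png");C=cv2.imread("pics/scene1.png")
r=lambda i:cv2.resize(i,(400,400),interpolation=3)
cv2.imwrite("pics/crop.png",np.hstack([r(S[225:315,220:310]),r(S[155:225,280:350])]))
E
```

```text
side cup 1095 min [0.533 0.04  0.012] max [0.673 0.206 0.092] med [0.565 0.171 0.079]
top 739 [0.56280984 0.15737026 0.08156921] [0.28459307 0.95864842] [0.53368004 0.10397413 0.07004621] [0.60230813 0.20497979 0.09186377]
0.104 20 [0.5596 0.1105 0.0857] 0.542 0.574
0.112 57 [0.5545 0.1134 0.0868] 0.534 0.576
0.12 58 [0.5601 0.1267 0.0872] 0.535 0.577
0.128 62 [0.5609 0.1327 0.0872] 0.537 0.583
0.136 59 [0.5562 0.1433 0.0874] 0.54 0.58
0.144 66 [0.5581 0.1443 0.088 ] 0.541 0.582
0.152 66 [0.568  0.1564 0.0868] 0.543 0.587
0.16 63 [0.566  0.1645 0.0869] 0.548 0.59
0.168 69 [0.5733 0.1689 0.0872] 0.55 0.593
0.176 61 [0.5733 0.1771 0.0873] 0.551 0.592
0.184 64 [0.58   0.191  0.0894] 0.554 0.602
0.192 65 [0.5833 0.1937 0.0919] 0.554 0.597
0.2 29 [0.5653 0.2008 0.086 ] 0.553 0.57
side station 1709 min [ 0.417 -0.309  0.012] max [ 0.555 -0.091  0.104] med [ 0.485 -0.146  0.019]
 tip 74 [ 0.48536947 -0.15835002  0.09464565] [ 0.49845834 -0.15060971  0.10388479]
 foot ((0.48438674211502075, -0.20154447853565216), (0.21214382350444794, 0.1310279667377472), 87.77415466308594)
side bottle 1852 min [0.474 0.386 0.012] max [0.532 0.442 0.151] med [0.498 0.427 0.107]
side cupB 1870 min [0.315 0.103 0.012] max [0.447 0.227 0.08 ] med [0.379 0.171 0.061]
side cupC 2172 min [0.578 0.245 0.012] max [0.709 0.374 0.08 ] med [0.639 0.317 0.062]
side tray 415 min [ 0.588 -0.082  0.012] max [0.755 0.171 0.08 ] med [0.711 0.045 0.016]
scene station 2490 min [ 0.416 -0.237  0.012] max [ 0.557 -0.098  0.108] med [ 0.498 -0.172  0.022]
 tip 113 [ 0.49135506 -0.16823669  0.09726559] [ 0.49981053 -0.15508347  0.10813016]
 foot ((0.48592227697372437, -0.16722604632377625), (0.1297920197248459, 0.13368533551692963), 85.40023803710938)
scene bottle 1082 min [0.478 0.316 0.012] max [0.617 0.436 0.153] med [0.517 0.394 0.083]
scene cup 354 min [0.574 0.115 0.049] max [0.608 0.193 0.096] med [0.59  0.161 0.072]
```

View pics/crop.png

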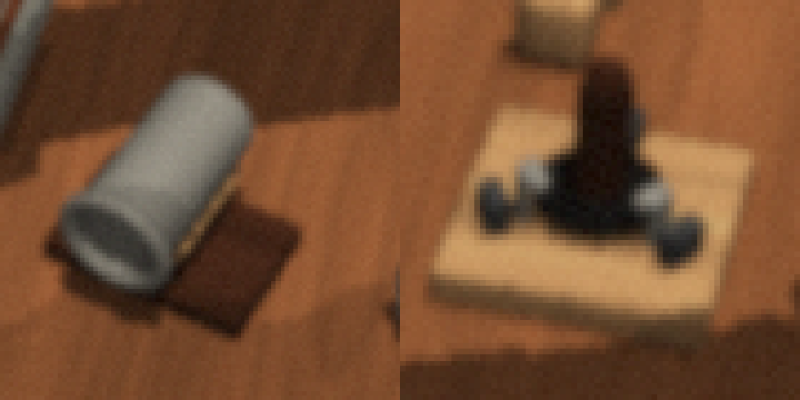

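Mouth is toward +y. The cup centre is at about (0.564, 0.155), its axis is yawed about 14.5° toward +x, and its top at 0.087 matches the given sizes. The station is at about (0.486, −0.167), with the foot measuring 130×134 mm.

The tool can only spin about its own vertical axis. So I'll grip the cup near its closed bottom and let the mouth swing down around the pads.

Request:
move_arm:
  commands:
    - [[0,-3,3,0],[0,-3,3,0],[0,-3,3,0],[0,-3,3,0],[0,0,0,0.127],[0,0,0,0.126],[0,0,0,0],[0,0,0,0]]
  jaw: 8.7

```text
clock: 0.95
tool_pos: [0.5549, 0.1199, 0.2021]
orientation: [35.5, 90.0, -158.8]
force: [-0.1, 0.2, 1.2]
opening: 0.0871
```

```bash
cat >> h.py <<'E'
from scipy.spatial.transform import Rotation as Ro
def toolT():
    o=get_obs();T=np.eye(4);T[:3,:3]=Ro.from_euler("xyz",o["orientation"],degrees=True).as_matrix();T[:3,3]=o["tool_pos"];return T
def wcloud():
    T=toolT();p,d=snapshot("wrist");c=calibration("wrist");K=c["mtx"];M=T@c["tool_from_camera"]
    v,u=np.mgrid[:d.shape[0],:d.shape[1]]
    P=np.stack([(u-K[0,2])/K[0,0]*d,-(v-K[1,2])/K[1,1]*d,-d],-1)
    return p,d,P@M[:3,:3].T+M[:3,3],T
E
python3 - <<'E'
from h import *
p,d,P,T=wcloud();print(T.round(3))
cv2.imwrite("pics/w2.png",cv2.cvtColor(p,cv2.COLOR_RGB2BGR))
S=cv2.cvtColor(p,cv2.COLOR_RGB2HSV)[...,1]
m=(d>0)&(S<60)&(P[...,2]>.066)&(P[...,2]<.1)&(np.hypot(P[...,0]-.564,P[...,1]-.155)<.08)
q=P[m];a=np.array([.25,.968]);s=(q[:,:2]-[.564,.155])@a;n=(q[:,:2]-[.564,.155])@[.968,-.25]
for t in np.arange(-.06,.06,.008):
    k=(s>=t)&(s<t+.008)
    if k.sum()>5: print(t.round(3),k.sum(),n[k].min().round(4),n[k].max().round(4),q[k,2].max().round(4))
print(s.min(),s.max())
E
```

```text
[[-0.    -0.247 -0.969  0.555]
 [-0.    -0.969  0.247  0.12 ]
 [-1.     0.     0.     0.202]
 [ 0.     0.     0.     1.   ]]
-0.06 14 0.0148 0.0252 0.0806
-0.052 598 -0.0202 0.027 0.0903
-0.044 475 -0.0205 0.0271 0.0903
-0.036 459 -0.0206 0.0272 0.0898
-0.028 450 -0.0198 0.0283 0.0898
-0.02 432 -0.0199 0.0287 0.0897
-0.012 435 -0.0192 0.0286 0.0897
-0.004 430 -0.0192 0.0287 0.0894
0.004 410 -0.0185 0.0276 0.0895
0.012 396 -0.0177 0.0288 0.0898
0.02 404 -0.0179 0.029 0.0905
0.028 202 -0.018 0.034 0.0892
0.036 14 -0.022 -0.017 0.0716
-0.05243703330277193 0.03824595641760693
```

View pics/w2.png

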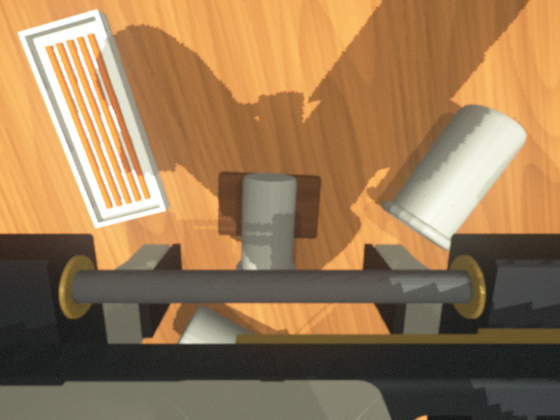

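The wrist view shows the cup's closed bottom at about (270,175), pointing up in the image (−y), with the cradle under it. The cup is well aligned with the tool, so I need only a 3–4 mm correction before going down.

Request:
move_arm:
  commands:
    - [[3,0.35,-0.3,0],[3,0,0,0],[3,0,0,0],[3,0,0,0],[2,0,0,0],[1.2,0,0,0],[0,0,0,0],[0,0,0,0]]

```text
clock: 1.8
tool_pos: [0.5576, 0.1159, 0.0508]
orientation: [-168.0, 90.0, -2.5]
force: [-0.1, -0.5, 0.2]
opening: 0.0869
```

Request:
move_arm:
  commands:
    - [[0,0,0,0],[0,0,0,0],[0,0,0,0],[0,0,0,0],[0,0,0,0],[0,0,0,0],[0,0,0,0],[0,0,0,0]]
  jaw: 0

```text
clock: 2.6
tool_pos: [0.5569, 0.1159, 0.0502]
orientation: [35.7, 90.0, -158.8]
force: [-0.6, 0.1, 0.3]
opening: 0.0415
```

Request:
move_arm:
  commands:
    - [[0,0,0,0]]

```text
clock: 2.7
tool_pos: [0.5569, 0.1158, 0.0502]
orientation: [30.1, 90.0, -164.4]
force: [-1.1, -0.2, 0.4]
opening: 0.041
```

Run:
```python
from h import *
p,d=snapshot("side");q,_=snapshot("scene");r,_=snapshot("wrist")
f=lambda i,s:cv2.resize(cv2.cvtColor(i,cv2.COLOR_RGB2BGR),s,interpolation=3)
cv2.imwrite("pics/g3.png",np.hstack([f(p[190:330,190:330],(400,400)),f(r[100:300,170:370],(400,400))]))
print(get_obs()["opening"])
```

```text
0.04134427080978166
```

View pics/g3.png

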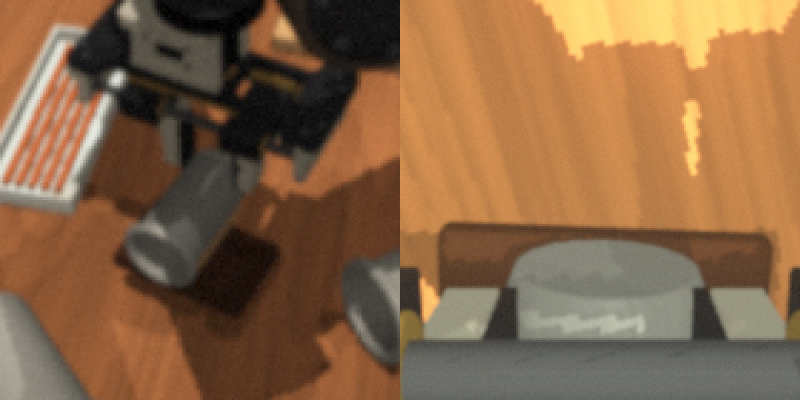

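The fingers hold the cup by its bottom end: both dark pads touch it and the opening is steady. Lifting now.

Request:
move_arm:
  commands:
    - [[-1,0,0,0],[-2,0,0,0],[-2,0,0,0],[-2,0,0,0],[-2,0,0,0],[-2,0,0,0],[-1,0,0,0],[0,0,0,0]]

```text
clock: 3.65
tool_pos: [0.5578, 0.1162, 0.172]
orientation: [-139.2, 89.8, 26.3]
force: [0.5, -0.6, -1.7]
opening: 0.0412
```

```bash
cat >> h.py <<'E'
def pair(name):
    p,d=snapshot("side");q,e=snapshot("scene");np.savez("last.npz",p=p,d=d,q=q,e=e)
    T=toolT();out=[]
    for n,i in(("side",p),("scene",q)):
        c=calibration(n);K=c["mtx"];x=np.linalg.inv(c["T"])@np.append(T[:3,3],1);u=int(K[0,2]+K[0,0]*x[0]/-x[2]);v=int(K[1,2]-K[1,1]*x[1]/-x[2])
        b=np.pad(i,((80,80),(80,80),(0,0)))[v+10:v+150,u+10:u+150];print(n,"crop origin",u-70,v-70)
        out.append(cv2.resize(cv2.cvtColor(b,cv2.COLOR_RGB2BGR),(400,400),interpolation=3))
    cv2.imwrite("pics/%s.png"%name,np.hstack(out))
E
python3 - <<'E'
from h import *
pair("l4");print(get_obs()["tool_pos"],get_obs()["opening"])
E
```

```text
side crop origin 194 146
scene crop origin 260 99
[0.55654978 0.11573584 0.16972604] 0.04117819145704884
```

View pics/l4.png

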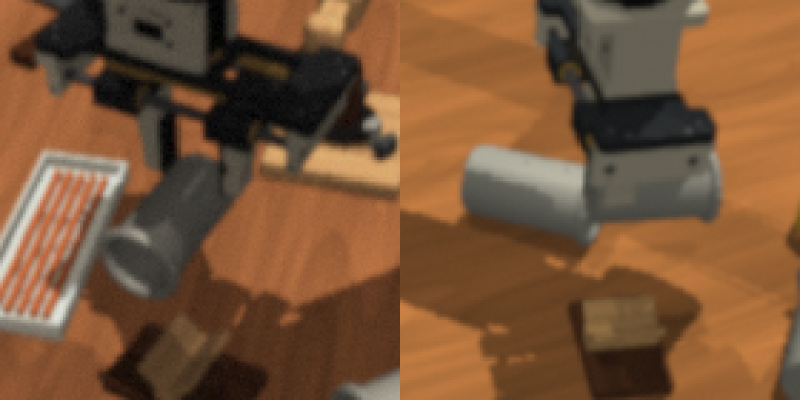

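The side view shows the cup lifted but still level: grip friction stops it swinging. I'll use the fixed post instead. Approaching from the −y side, I'll press the lower lip of the mouth against the post top and arc the tool up and over it, so the cup pivots mouth-down in the pads.

Request:
move_arm:
  commands:
    - [[0,0,0,-0.125],[0,0,0,-0.125],[0,3,0.6,0],[0,3.3,0.6,0],[0,3.3,0.6,0],[0,3.3,0.6,0],[0,3.3,0.6,0],[0,3.3,0.6,0]]

```text
clock: 4.55
tool_pos: [0.5192, -0.0803, 0.1689]
orientation: [6.2, 89.9, -173.9]
force: [1.0, -0.6, -1.4]
opening: 0.0412
```

Request:
move_arm:
  commands:
    - [[0,3.3,0.6,0],[0,3.3,0.6,0],[0,3.3,0.6,0],[0,3.3,0.6,0],[0,3.3,0.6,0],[0,3.3,0.5,0],[0,0,0,0],[0,0,0,0]]

```text
clock: 5.35
tool_pos: [0.4838, -0.2774, 0.1688]
orientation: [-17.4, 89.9, 162.3]
force: [-0.0, 0.6, -1.9]
opening: 0.0415
```

Run:
```python
from h import *
T=toolT();print(T.round(4));pair("t5")
z=np.load("last.npz")
for n,i,dd in(("side","p","d"),("scene","q","e")):
    P=cloud(n,z[dd]);S=cv2.cvtColor(z[i],cv2.COLOR_RGB2HSV)[...,1];R=(P-T[:3,3])
    m=(z[dd]>0)&(abs(R[...,0])<.045)&(R[...,1]>.015)&(R[...,1]<.13)&(R[...,2]>-.035)&(R[...,2]<.06)
    q=R[m]
    print(n,len(q))
    for t in np.arange(.015,.13,.01):
        k=(q[:,1]>=t)&(q[:,1]<t+.01)
        if k.sum()>4:print(t.round(3),k.sum(),q[k].min(0).round(4),q[k].max(0).round(4))
    Q=P.reshape(-1,3);k=(z[dd].ravel()>0)&(Q[:,2]>.06)&(Q[:,2]<.115)&(np.hypot(Q[:,0]-.486,Q[:,1]+.165)<.03)
    if k.any():print("post",Q[k].min(0),Q[k].max(0),Q[k].mean(0))
```

```text
[[-2.400e-03 -5.100e-03 -1.000e+00  4.838e-01]
 [ 8.000e-04 -1.000e+00  5.100e-03 -2.774e-01]
 [-1.000e+00 -8.000e-04  2.400e-03  1.688e-01]
 [ 0.000e+00  0.000e+00  0.000e+00  1.000e+00]]
side crop origin 253 50
scene crop origin 73 129
side 629
0.015 64 [-0.035   0.0151 -0.0134] [0.0362 0.0249 0.0585]
0.025 66 [-0.0233  0.0251 -0.0153] [0.0225 0.0349 0.0355]
0.035 72 [-0.0234  0.035  -0.0154] [0.0252 0.0449 0.0348]
0.045 74 [-0.0226  0.0452 -0.0148] [0.0258 0.0549 0.0351]
0.055 76 [-0.0214  0.0551 -0.0146] [0.0242 0.0648 0.0354]
0.065 63 [-0.0188  0.0652 -0.0155] [0.0247 0.0746 0.034 ]
0.075 152 [-0.0266  0.0757 -0.0202] [0.0322 0.085  0.0393]
0.085 62 [-0.0246  0.085  -0.0187] [0.0282 0.0876 0.0364]
post [ 0.47297114 -0.16657285  0.06004678] [ 0.49836504 -0.14969337  0.10467418] [ 0.48522418 -0.15651579  0.08384463]
scene 732
0.015 73 [ 0.0161  0.0151 -0.0064] [0.0266 0.0249 0.0309]
0.025 77 [ 0.0164  0.0252 -0.0049] [0.0276 0.0349 0.0345]
0.035 83 [ 0.0002  0.035  -0.0045] [0.028  0.0448 0.0373]
0.045 129 [-0.0137  0.045  -0.0072] [0.0278 0.055  0.0384]
0.055 128 [-0.014   0.055  -0.0077] [0.0277 0.065  0.0386]
0.065 130 [-0.0095  0.065  -0.0073] [0.0321 0.0749 0.0379]
0.075 112 [-0.0138  0.075  -0.0065] [0.0343 0.0837 0.0424]
post [ 0.47962681 -0.18011016  0.06088218] [ 0.49990969 -0.15488988  0.10842313] [ 0.49276433 -0.16855911  0.08643053]
```

View pics/t5.png

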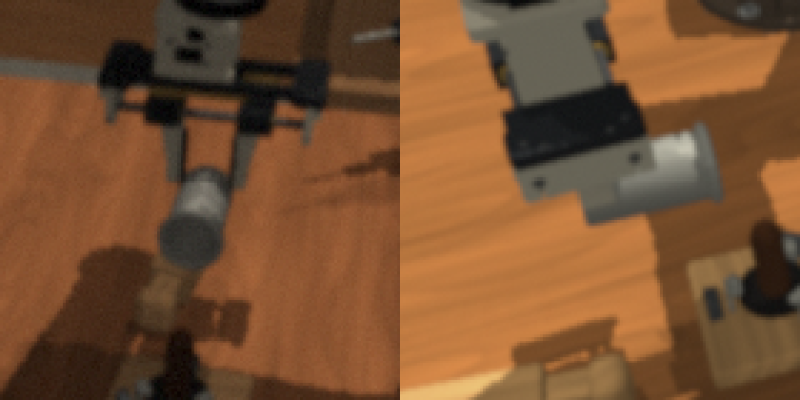

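The cup is level, with its mouth about 85.5 mm ahead of the TCP and its axis about 12 mm above it. The post axis is at about (0.4856, −0.166). I'll go down so the lower lip is about 20 mm under the post tip, then touch the post.

Request:
move_arm:
  commands:
    - [[2,0,-0.1,0],[2,0,0,0],[2,0,0,0],[1.4,0,0,0],[0,0,0,0],[0,-0.6,0,0],[0,-0.5,0,0],[0,0,0,0]]

```text
clock: 6.25
tool_pos: [0.4865, -0.2652, 0.0973]
orientation: [171.9, 89.9, -8.2]
force: [0.2, 0.6, -0.3]
opening: 0.0413
```

Request:
move_arm:
  commands:
    - [[0,-0.2,0,0],[0,-0.2,0,0]]

```text
clock: 6.45
tool_pos: [0.4862, -0.2619, 0.0968]
orientation: [163.9, 89.9, -16.3]
force: [-0.2, -2.4, 0.6]
opening: 0.0413
```

Request:
move_arm:
  commands:
    - [[0,-0.2,0,0],[0,0,0,0]]

```text
clock: 6.65
tool_pos: [0.4865, -0.2611, 0.0973]
orientation: [121.3, 89.9, -58.8]
force: [-0.7, -6.5, 1.4]
opening: 0.0409
```

Contact: −6.5 N along y. Starting the arc.

Request:
move_arm:
  commands:
    - [[-0.5,-0.25,0,0],[-0.5,-0.2,0,0],[-0.5,-0.2,0,0],[0,0,0,0]]

```text
clock: 7.05
tool_pos: [0.4861, -0.2533, 0.112]
orientation: [166.8, 90.0, -13.4]
force: [-0.7, -2.9, -0.9]
opening: 0.0406
```

```bash
cat >> h.py <<'E'
def tilt():
    "held cup's mid-line in the y-z plane from the side+scene clouds, relative to TCP"
    T=toolT();pts=[]
    for n in("side","scene"):
        p,d=snapshot(n);P=cloud(n,d);R=P-T[:3,3];H=cv2.cvtColor(p,cv2.COLOR_RGB2HSV)
        m=(d>0)&(abs(R[...,0])<.04)&(R[...,1]>.0)&(R[...,1]<.13)&(R[...,2]>-.11)&(R[...,2]<.06)&(H[...,1]<70)&(H[...,2]>60)
        # cylinder's outer surface: keep those beyond fingers
        q=R[m];pts.append(q)
        top=[]
        if len(q)>50:
            r=cv2.minAreaRect((q[:,1:]*1000).astype(np.float32));print(n,len(q),"yz rect",np.round(r[0],1),np.round(r[1],1),round(r[2],1))
    return pts
E
python3 - <<'E'
from h import *
tilt();pair("a6");o=get_obs();print(o["tool_pos"],o["force"])
E
```

```text
side 410 yz rect [68.6  3.3] [ 54.6 162.1] 45.2
scene 797 yz rect [ 57.7 -24.4] [ 82.7 164.5] 22.8
side crop origin 250 73
scene crop origin 90 146
[ 0.48603831 -0.25366591  0.11133588] [-0.89116578 -3.49633147  0.23840439]
```

View pics/a6.png

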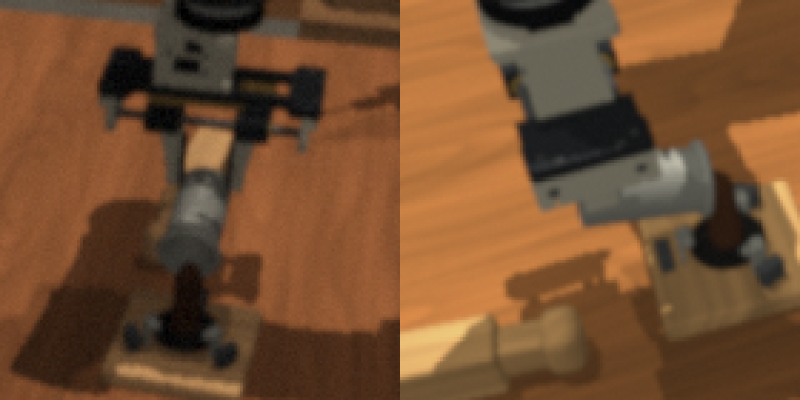

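The cup is starting to tilt mouth-down against the post. I'll continue the arc.

Request:
move_arm:
  commands:
    - [[-0.67,-0.4,0,0],[-0.67,-0.4,0,0],[-0.6,-0.5,0,0],[-0.6,-0.5,0,0],[0,0,0,0]]

```text
clock: 7.75
tool_pos: [0.4866, -0.2348, 0.1379]
orientation: [173.7, 89.9, -6.4]
force: [-0.7, -0.2, -0.7]
opening: 0.0396
```

Request:
move_arm:
  commands:
    - [[-0.5,-0.6,0,0],[-0.5,-0.6,0,0],[-0.4,-0.67,0,0],[-0.4,-0.67,0,0],[0,0,0,0]]

```text
clock: 8.25
tool_pos: [0.4864, -0.2093, 0.1555]
orientation: [173.7, 89.9, -6.4]
force: [0.5, -0.4, -1.0]
opening: 0.0389
```

Run:
```python
from h import *
pair("a7");o=get_obs();print(o["tool_pos"],o["force"])
```

```text
side crop origin 249 68
scene crop origin 107 125
[ 0.48623467 -0.2098393   0.15490026] [ 0.17339551 -0.16144367 -0.84300339]
```

View pics/a7.png

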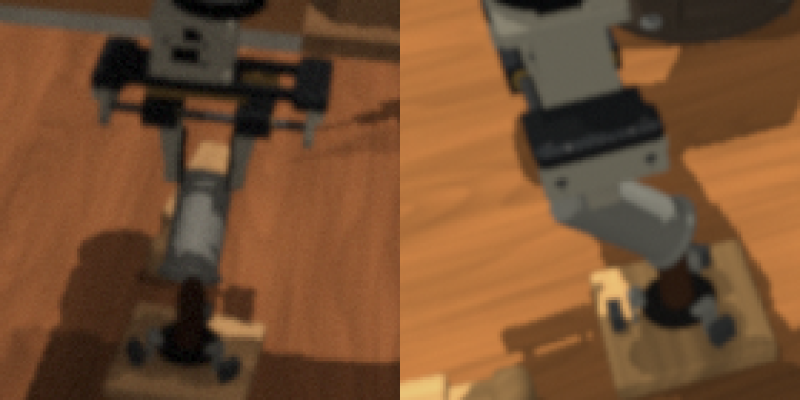

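The scene view shows the cup tilted about 45° mouth-down, with the post going into the mouth. I'll finish the arc.

Request:
move_arm:
  commands:
    - [[-0.27,-0.72,0,0],[-0.27,-0.72,0,0],[-0.15,-0.75,0,0],[-0.15,-0.75,0,0],[0,0,0,0]]

```text
clock: 8.85
tool_pos: [0.4865, -0.1797, 0.1636]
orientation: [-175.3, 89.9, 4.6]
force: [0.7, 0.2, 0.3]
opening: 0.0155
```

Request:
move_arm:
  commands:
    - [[0,-0.77,0,0],[0,-0.77,0,0],[0,-0.76,0,0],[0,-0.76,0,0],[0,0,0,0]]

```text
clock: 9.35
tool_pos: [0.4862, -0.1492, 0.1631]
orientation: [-144.1, 90.0, 35.8]
force: [0.3, 0.7, 0.3]
opening: 0.0004
```

Run:
```python
from h import *
pair("a8");o=get_obs();print(o["tool_pos"],o["force"])
```

```text
side crop origin 246 79
scene crop origin 134 115
[ 0.48629932 -0.14978452  0.16310625] [ 0.6692762  -0.91216374 -0.10276411]
```

View pics/a8.png

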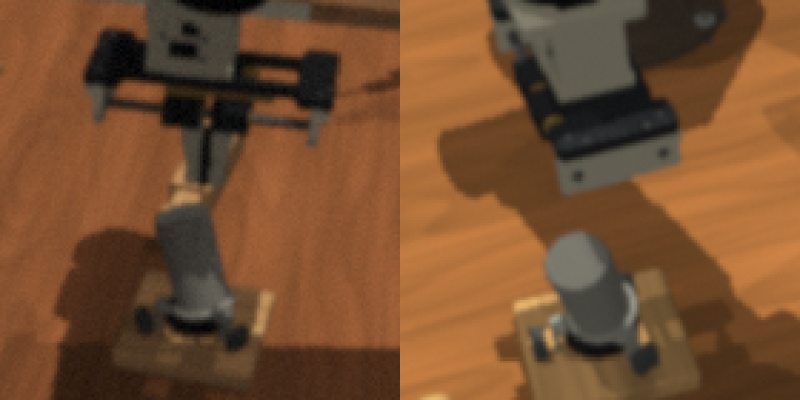

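The cup slipped out of the pads as it turned. It's now hanging mouth-down over the post, leaning on the clips. I'll back off upward, open the jaws and measure the lean.

Request:
move_arm:
  commands:
    - [[-2,0,0,0],[-2,0,0,0],[-2,0,0,0],[0,-2.5,0,0],[0,-2.5,0,0],[0,0,0,0]]
  jaw: 8.7

```text
clock: 10.05
tool_pos: [0.4865, -0.0986, 0.2233]
orientation: [-147.7, 90.0, 32.2]
force: [0.3, 0.8, -0.4]
opening: 0.0426
```

```bash
cat > m.py <<'E'
from h import *
print(toolT()[:3,3].round(4))
for n in("side","scene"):
    p,d=snapshot(n);P=cloud(n,d);H=cv2.cvtColor(p,cv2.COLOR_RGB2HSV)
    m=(d>0)&(np.hypot(P[...,0]-.486,P[...,1]+.17)<.065)&(P[...,2]>.055)&(P[...,2]<.158)&(H[...,1]<90)
    q=P[m];print(n,len(q))
    for t in np.arange(.055,.158,.01):
        k=(q[:,2]>=t)&(q[:,2]<t+.01)
        if k.sum()>3:print(t.round(3),k.sum(),q[k].min(0).round(4),q[k].max(0).round(4))
    t=q[q[:,2]>q[:,2].max()-.012];print(" top",t.min(0).round(4),t.max(0).round(4),t.mean(0).round(4))
E
python3 m.py
```

```text
[ 0.4865 -0.0986  0.2233]
side 649
0.055 78 [ 0.4532 -0.161   0.055 ] [ 0.5053 -0.1335  0.065 ]
0.065 68 [ 0.4615 -0.1612  0.065 ] [ 0.5087 -0.1397  0.0749]
0.075 73 [ 0.463  -0.1661  0.0751] [ 0.5093 -0.1394  0.0848]
0.085 59 [ 0.4665 -0.1678  0.0851] [ 0.513  -0.1441  0.095 ]
0.095 75 [ 0.4698 -0.1695  0.0951] [ 0.5166 -0.1445  0.105 ]
0.105 70 [ 0.4735 -0.175   0.105 ] [ 0.5198 -0.1488  0.1149]
0.115 76 [ 0.475  -0.1956  0.1151] [ 0.5246 -0.1506  0.1249]
0.125 129 [ 0.4784 -0.1989  0.1251] [ 0.5235 -0.1522  0.1347]
0.135 21 [ 0.482  -0.1839  0.135 ] [ 0.498  -0.1556  0.1392]
 top [ 0.4786 -0.1972  0.1273] [ 0.5207 -0.1522  0.1392] [ 0.4966 -0.1688  0.1315]
scene 724
0.055 57 [ 0.4674 -0.19    0.0551] [ 0.5089 -0.1376  0.0648]
0.065 47 [ 0.4888 -0.1928  0.065 ] [ 0.5129 -0.144   0.0749]
0.075 51 [ 0.4922 -0.1949  0.075 ] [ 0.5155 -0.146   0.0849]
0.085 48 [ 0.4928 -0.1954  0.0857] [ 0.5192 -0.1484  0.0948]
0.095 50 [ 0.5012 -0.197   0.0952] [ 0.5221 -0.1518  0.1049]
0.105 51 [ 0.5069 -0.1987  0.1053] [ 0.5249 -0.1547  0.1147]
0.115 73 [ 0.504  -0.2038  0.1153] [ 0.5271 -0.1562  0.125 ]
0.125 261 [ 0.4831 -0.2051  0.1251] [ 0.527  -0.1575  0.135 ]
0.135 86 [ 0.4802 -0.1945  0.135 ] [ 0.5088 -0.1589  0.1414]
 top [ 0.4802 -0.2038  0.1294] [ 0.5234 -0.1575  0.1414] [ 0.5    -0.1782  0.1339]
```

The cup leans about 22° towards (+x, −y), with its closed end centred near (0.501, −0.178, 0.132). I'll turn the jaws into the lean plane so that closing the flat pads straightens the cup.

Request:
move_arm:
  commands:
    - [[0,2.4,-0.2,0],[0,2.4,-0.2,0],[0,2.4,-0.15,0],[0,0,0,0.136],[0,0,0,0.136],[0,0,0,0.136],[0,0,0,0.136],[0,0,0,0.136]]

```text
clock: 10.95
tool_pos: [0.4914, -0.173, 0.2228]
orientation: [54.0, 90.0, -165.5]
force: [0.3, -1.1, -0.0]
opening: 0.0868
```

Request:
move_arm:
  commands:
    - [[0,0,0,0],[2,0,0,0],[2,0,0,0],[2,0,0,0],[0,0,0,0],[0,0,0,0]]

```text
clock: 11.55
tool_pos: [0.4917, -0.1726, 0.1634]
orientation: [77.7, 90.0, -141.3]
force: [-0.4, -0.2, -0.1]
opening: 0.0868
```

Run:
```python
from h import *
p,d,P,T=wcloud();print(T.round(3),get_obs()["force"])
cv2.imwrite("pics/w9.png",cv2.cvtColor(p,cv2.COLOR_RGB2BGR))
```

```text
[[-0.001 -0.629 -0.777  0.492]
 [-0.001 -0.777  0.629 -0.173]
 [-1.     0.001  0.     0.163]
 [ 0.     0.     0.     1.   ]] [ 0.07121408  0.74047651 -0.26166166]
```

View pics/w9.png

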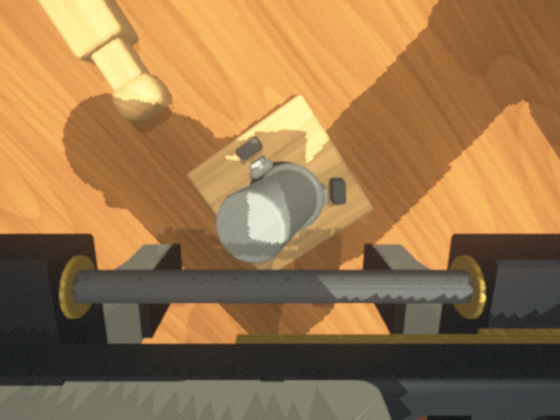

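The wrist view shows the closed end at (253,220), leaning left along the jaw axis as planned. Descending and closing.

Request:
move_arm:
  commands:
    - [[2,0,0,0],[2,0,0,0],[2,0,0,0],[1.8,0,0,0],[0,0,0,0]]

```text
clock: 12.1
tool_pos: [0.4909, -0.1721, 0.0841]
orientation: [34.6, 89.9, 175.5]
force: [-0.4, -0.3, -0.1]
opening: 0.0872
```

Request:
move_arm:
  commands:
    - [[0,0,0,0],[0,0,0,0],[0,0,0,0],[0,0,0,0],[0,0,0,0],[0,0,0,0],[0,0,0,0],[0,0,0,0]]
  jaw: 0

```text
clock: 12.9
tool_pos: [0.4929, -0.1723, 0.0862]
orientation: [-154.4, 89.9, -13.5]
force: [2.3, -1.7, 5.5]
opening: 0.0524
```

```bash
python3 m.py; python3 -c "
from plant import *;print(get_obs()['opening'],get_obs()['force'])"
```

```text
[ 0.4929 -0.1723  0.0862]
side 780
0.055 76 [ 0.4523 -0.1608  0.055 ] [ 0.5023 -0.1305  0.0649]
0.065 61 [ 0.4589 -0.1581  0.065 ] [ 0.5062 -0.1369  0.0749]
0.075 69 [ 0.4604 -0.1623  0.075 ] [ 0.5066 -0.1364  0.085 ]
0.085 60 [ 0.4631 -0.1613  0.0854] [ 0.5104 -0.138   0.095 ]
0.095 59 [ 0.4663 -0.1616  0.0953] [ 0.5141 -0.1402  0.1047]
0.105 55 [ 0.4632 -0.185   0.1052] [ 0.5261 -0.1362  0.1149]
0.115 91 [ 0.4569 -0.1874  0.115 ] [ 0.5295 -0.1347  0.125 ]
0.125 153 [ 0.4555 -0.1946  0.1252] [ 0.5297 -0.1326  0.135 ]
0.135 92 [ 0.458  -0.191   0.1351] [ 0.5303 -0.1338  0.145 ]
0.145 49 [ 0.4585 -0.1906  0.1459] [ 0.5308 -0.1334  0.1547]
0.155 15 [ 0.4587 -0.1897  0.155 ] [ 0.5306 -0.133   0.158 ]
 top [ 0.4585 -0.1906  0.146 ] [ 0.5308 -0.133   0.158 ] [ 0.4979 -0.1646  0.1516]
scene 537
0.055 61 [ 0.4686 -0.1896  0.055 ] [ 0.5061 -0.1352  0.0646]
0.065 53 [ 0.4848 -0.1906  0.0655] [ 0.5089 -0.1424  0.0744]
0.075 48 [ 0.4943 -0.1896  0.0751] [ 0.5108 -0.1453  0.0847]
0.085 46 [ 0.4919 -0.1863  0.0851] [ 0.5124 -0.1441  0.0947]
0.095 44 [ 0.4973 -0.1845  0.0952] [ 0.5149 -0.1467  0.1046]
0.105 41 [ 0.5006 -0.1973  0.1051] [ 0.5255 -0.1488  0.1147]
0.115 77 [ 0.4669 -0.2069  0.1152] [ 0.5318 -0.1395  0.1247]
0.125 86 [ 0.4685 -0.1879  0.125 ] [ 0.5282 -0.1402  0.135 ]
0.135 58 [ 0.4661 -0.1844  0.135 ] [ 0.5226 -0.1383  0.1449]
0.145 20 [ 0.4676 -0.1864  0.1451] [ 0.5265 -0.1405  0.1541]
 top [ 0.4676 -0.1864  0.1451] [ 0.5265 -0.1405  0.1569] [ 0.4782 -0.1562  0.1497]
0.05288209948493075 [ 2.1159399  -1.66337789  6.39703468]
```

It's partly straightened, with the clips blocking the mouth. I'll lift slightly so it can swing free.

Request:
move_arm:
  commands:
    - [[-0.4,0,0,0],[-0.4,0,0,0],[-0.4,0,0,0],[-0.4,0,0,0],[-0.4,0,0,0],[0,0,0,0],[0,0,0,0],[0,0,0,0]]

```text
clock: 13.8
tool_pos: [0.4914, -0.172, 0.1049]
orientation: [30.3, 90.0, 171.2]
force: [0.5, -0.2, -1.2]
opening: 0.0522
```

```bash
python3 m.py; python3 -c "
from h import *;print(get_obs()['opening'],get_obs()['force']);pair('b10')"
```

```text
[ 0.4914 -0.172   0.1049]
side 790
0.055 15 [ 0.4597 -0.1552  0.0589] [ 0.5059 -0.132   0.065 ]
0.065 91 [ 0.4516 -0.1709  0.0651] [ 0.5035 -0.1287  0.075 ]
0.075 62 [ 0.4572 -0.1565  0.0751] [ 0.5037 -0.1356  0.0849]
0.085 63 [ 0.4581 -0.1581  0.0854] [ 0.5045 -0.137   0.095 ]
0.095 64 [ 0.4612 -0.1595  0.0954] [ 0.5079 -0.1365  0.105 ]
0.105 68 [ 0.4623 -0.1639  0.1052] [ 0.5083 -0.1397  0.1149]
0.115 53 [ 0.4696 -0.1577  0.1151] [ 0.5119 -0.1414  0.1247]
0.125 69 [ 0.4581 -0.1833  0.1251] [ 0.5215 -0.1348  0.1349]
0.135 86 [ 0.4542 -0.1876  0.1351] [ 0.5274 -0.1339  0.145 ]
0.145 188 [ 0.4545 -0.1928  0.1452] [ 0.5281 -0.1354  0.155 ]
0.155 31 [ 0.4573 -0.1869  0.1551] [ 0.5282 -0.135   0.1579]
 top [ 0.4545 -0.1928  0.146 ] [ 0.5282 -0.135   0.1579] [ 0.4948 -0.1617  0.1515]
scene 683
0.055 54 [ 0.4794 -0.1929  0.0581] [ 0.508  -0.1405  0.0649]
0.065 103 [ 0.4675 -0.1919  0.065 ] [ 0.51   -0.1353  0.0749]
0.075 53 [ 0.4865 -0.1894  0.0752] [ 0.5062 -0.1418  0.0845]
0.085 57 [ 0.4852 -0.1917  0.085 ] [ 0.5086 -0.1421  0.0949]
0.095 57 [ 0.4918 -0.1909  0.095 ] [ 0.51   -0.1446  0.1046]
0.105 51 [ 0.4956 -0.1858  0.1051] [ 0.5128 -0.1468  0.1147]
0.115 45 [ 0.4981 -0.1835  0.1154] [ 0.5133 -0.1484  0.1248]
0.125 46 [ 0.5002 -0.2031  0.1254] [ 0.5291 -0.1498  0.135 ]
0.135 85 [ 0.4662 -0.2074  0.135 ] [ 0.5299 -0.1405  0.1448]
0.145 111 [ 0.4652 -0.1857  0.145 ] [ 0.5244 -0.1389  0.155 ]
0.155 21 [ 0.4761 -0.1823  0.155 ] [ 0.5174 -0.1485  0.1579]
 top [ 0.4652 -0.1857  0.1461] [ 0.5244 -0.1389  0.1579] [ 0.5042 -0.1632  0.1522]
0.052378168562956 [ 1.2538501  -1.46054896 -1.11408803]
side crop origin 244 93
scene crop origin 128 139
```

View pics/b10.png

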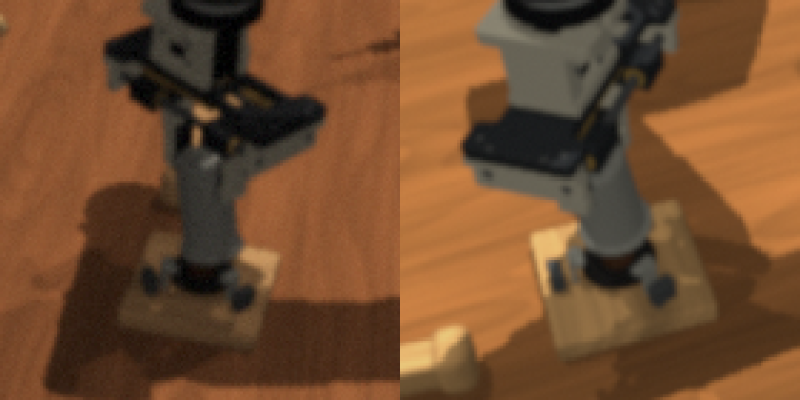

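The cup is around the post and gripped, but still about 12° off vertical because it's jammed in the pads. I'll nudge it straight by pushing the mouth's inner wall against the post. I've used all 12 picture views, so from here I go by numbers only.

Request:
move_arm:
  commands:
    - [[0,0,0.3,0],[0,0,0.3,0],[0,0,0,0]]

```text
clock: 14.3
tool_pos: [0.4875, -0.1682, 0.1055]
orientation: [-149.4, 89.9, -8.6]
force: [3.2, -1.9, -0.6]
opening: 0.0509
```

Request:
move_arm:
  commands:
    - [[0,0,0.3,0],[0,0,0.3,0],[0,0,0,0]]

```text
clock: 14.6
tool_pos: [0.4834, -0.1644, 0.1058]
orientation: [-148.6, 89.8, -7.7]
force: [4.8, -1.6, 0.6]
opening: 0.0492
```

Request:
move_arm:
  commands:
    - [[0,0,0.2,0],[0,0,0.2,0],[0,0,0,0]]

```text
clock: 14.9
tool_pos: [0.4814, -0.1621, 0.1061]
orientation: [-149.0, 89.7, -8.1]
force: [6.8, -2.8, -0.0]
opening: 0.0486
```

Request:
move_arm:
  commands:
    - [[0,0,0.3,0],[0,0,0.2,0],[0,0,0,0]]

```text
clock: 15.2
tool_pos: [0.479, -0.1592, 0.1064]
orientation: [-151.1, 89.6, -10.2]
force: [10.2, -6.3, -2.6]
opening: 0.0485
```

```bash
cat > fit.py <<'E'
from h import *
from scipy.optimize import least_squares
T=toolT();o=get_obs();print(T[:3,3].round(4),"F",o["force"].round(1),"M",o["moment"].round(2),"op",round(o["opening"],4))
z1=T[2,3]-.004;A=[]
for n in("side","scene"):
    p,d=snapshot(n);P=cloud(n,d);H=cv2.cvtColor(p,cv2.COLOR_RGB2HSV)
    g=(d>0)&(np.hypot(P[...,0]-.486,P[...,1]+.166)<.05)&(P[...,2]<z1)&(P[...,2]>.035)&(H[...,1]<90)
    q=P[g];A.append(q)
    # lowest slice with bead
    b=q[np.hypot(q[:,0]-q[:,0].mean(),q[:,1]-q[:,1].mean())<.06]
    f=lambda v,q:np.hypot(q[:,0]-v[0]-v[2]*(q[:,2]-.08),q[:,1]-v[1]-v[3]*(q[:,2]-.08))-.025
    for lbl,qq in((n,[q]),("both",A)):
        if lbl=="both" and len(A)<2: continue
        Q=np.vstack(qq);r=least_squares(f,[.486,-.166,0,0],args=(Q,),loss="soft_l1",f_scale=.001)
        v=r.x;e=abs(f(v,Q));print(lbl,len(Q),"axis@z.08",v[:2].round(4),"slopes",v[2:].round(3),"med err",np.median(e).round(4),"tilt",np.hypot(*v[2:]).round(3),"jaw-plane slope(-z)",(v[2:]@[.777,-.629]).round(3))
# bead: points further than 27 mm from axis
Q=np.vstack(A);k=f(v,Q)>.0025;print("bead z pctl",np.percentile(Q[k,2],[2,10,50,90,98]).round(4) if k.sum()>5 else k.sum())
E
python3 fit.py
```

```text
[ 0.479  -0.1592  0.1064] F [10.2 -6.3 -2.6] M [-2.6  -4.55 -0.03] op 0.0485
side 382 axis@z.08 [ 0.4782 -0.1605] slopes [-0.06 -0.08] med err 0.0017 tilt 0.1 jaw-plane slope(-z) 0.003
scene 548 axis@z.08 [ 0.4781 -0.1641] slopes [-0.235  0.076] med err 0.0024 tilt 0.247 jaw-plane slope(-z) -0.23
both 930 axis@z.08 [ 0.478  -0.1621] slopes [-0.172  0.012] med err 0.0022 tilt 0.172 jaw-plane slope(-z) -0.141
bead z pctl [0.0353 0.0375 0.0493 0.0792 0.1012]
```

The opening has levelled off at 48.5 mm while the force rises, so the pads are flush and the cup is upright in the jaw plane. Now I'll centre it back over the post and refit.

Request:
move_arm:
  commands:
    - [[0,0,-0.3,0],[0,0,-0.3,0],[0,0,-0.3,0],[0,0,0,0],[0,0,0,0]]

```text
clock: 15.8
tool_pos: [0.4814, -0.1645, 0.1045]
orientation: [33.6, 89.9, 174.5]
force: [-0.3, -0.2, -0.7]
opening: 0.0486
```

```bash
sed -i 's/(P\[...,2\]>.035)/(P[...,2]>ZLO)/; s/^T=toolT/import sys;ZLO=float(sys.argv[1]);T=toolT/' fit.py; python3 fit.py 0.078; python3 fit.py 0.052
```

```text
[ 0.4814 -0.1645  0.1045] F [-0.3 -0.2 -0.7] M [ 0.05 -0.05  0.01] op 0.0486
side 116 axis@z.08 [ 0.4793 -0.1672] slopes [0.044 0.051] med err 0.0008 tilt 0.068 jaw-plane slope(-z) 0.002
scene 155 axis@z.08 [ 0.4782 -0.1688] slopes [0.019 0.042] med err 0.0006 tilt 0.046 jaw-plane slope(-z) -0.012
both 271 axis@z.08 [ 0.4784 -0.168 ] slopes [0.027 0.053] med err 0.0008 tilt 0.059 jaw-plane slope(-z) -0.012
bead z pctl [0.0807 0.0826 0.0959 0.0996 0.1002]
[ 0.4817 -0.1645  0.1048] F [ 0.3  0.4 -0.8] M [ 0.03 -0.08  0.02] op 0.0486
side 301 axis@z.08 [ 0.4798 -0.1663] slopes [-0.    -0.054] med err 0.0012 tilt 0.054 jaw-plane slope(-z) 0.034
scene 373 axis@z.08 [ 0.4792 -0.1688] slopes [-0.063  0.039] med err 0.0011 tilt 0.074 jaw-plane slope(-z) -0.074
both 674 axis@z.08 [ 0.4793 -0.1674] slopes [-0.045 -0.02 ] med err 0.0012 tilt 0.049 jaw-plane slope(-z) -0.022
bead z pctl [0.0526 0.0545 0.0599 0.0835 0.0964]
```

The cup is now upright to about 0.05 rad and 6–7 mm off the post axis. I'll centre it, then lower it until the clips take load.

Request:
move_arm:
  commands:
    - [[0,-0.28,-0.18,0],[0,-0.27,-0.17,0],[0,0,0,0],[0,0,0,0],[0,0,0,0]]

```text
clock: 16.5
tool_pos: [0.4884, -0.1624, 0.105]
orientation: [32.7, 90.0, 173.6]
force: [-0.0, 0.3, -1.8]
opening: 0.0483
```

```bash
python3 fit.py 0.075; python3 fit.py 0.052|tail -2
```

```text
[ 0.4884 -0.1624  0.105 ] F [-0.   0.3 -1.8] M [-0.02 -0.06  0.  ] op 0.0483
side 140 axis@z.08 [ 0.4866 -0.1645] slopes [0.016 0.035] med err 0.0009 tilt 0.038 jaw-plane slope(-z) -0.01
scene 177 axis@z.08 [ 0.4851 -0.1668] slopes [0.028 0.036] med err 0.0005 tilt 0.045 jaw-plane slope(-z) -0.001
both 317 axis@z.08 [ 0.4855 -0.1654] slopes [0.025 0.026] med err 0.001 tilt 0.036 jaw-plane slope(-z) 0.003
bead z pctl [0.0772 0.0803 0.0898 0.0966 0.099 ]
both 679 axis@z.08 [ 0.486  -0.1654] slopes [-0.048  0.001] med err 0.0012 tilt 0.048 jaw-plane slope(-z) -0.038
bead z pctl [0.0523 0.0553 0.0601 0.0777 0.0972]
```

Request:
move_arm:
  commands:
    - [[0.3,0,0,0],[0.3,0,0,0],[0,0,0,0]]

```text
clock: 17.0
tool_pos: [0.4884, -0.1626, 0.099]
orientation: [86.5, 90.0, -132.6]
force: [-1.0, -0.0, 2.2]
opening: 0.0489
```

Request:
move_arm:
  commands:
    - [[0.2,0,0,0],[0.2,0,0,0],[0,0,0,0]]

```text
clock: 17.3
tool_pos: [0.4892, -0.1625, 0.0958]
orientation: [-153.9, 89.9, -13.0]
force: [-0.4, 0.1, 4.8]
opening: 0.0487
```

Request:
move_arm:
  commands:
    - [[0.2,0,0,0],[0.2,0,0,0],[0,0,0,0]]

```text
clock: 17.6
tool_pos: [0.4882, -0.1623, 0.0906]
orientation: [-1.6, 90.0, 139.3]
force: [0.2, 0.4, -4.1]
opening: 0.0487
```

Request:
move_arm:
  commands:
    - [[0.2,0,0,0],[0.2,0,0,0],[0,0,0,0]]

```text
clock: 17.9
tool_pos: [0.4877, -0.1623, 0.0859]
orientation: [25.5, 89.9, 166.3]
force: [0.4, -0.2, -10.0]
opening: 0.0487
```

```bash
python3 fit.py 0.06
```

```text
[ 0.4877 -0.1623  0.0859] F [  0.4  -0.2 -10. ] M [ 0.1  -0.49 -0.02] op 0.0487
side 108 axis@z.08 [ 0.4864 -0.1639] slopes [0.005 0.007] med err 0.0008 tilt 0.008 jaw-plane slope(-z) -0.001
scene 140 axis@z.08 [ 0.4847 -0.1655] slopes [0.005 0.039] med err 0.0006 tilt 0.039 jaw-plane slope(-z) -0.021
both 248 axis@z.08 [ 0.4851 -0.1646] slopes [-0.002  0.01 ] med err 0.001 tilt 0.01 jaw-plane slope(-z) -0.008
bead z pctl 5
```

The load rose to about 5 N and then reversed to −10 N: the rim is past the nose peaks and the clips are pulling it down. I'll keep pressing onto the seat.

Request:
move_arm:
  commands:
    - [[0.15,0,0,0],[0.15,0,0,0],[0,0,0,0]]

```text
clock: 18.3
tool_pos: [0.4892, -0.1626, 0.0847]
orientation: [-161.3, 89.9, -20.4]
force: [-1.6, 0.5, 0.8]
opening: 0.0485
```

Request:
move_arm:
  commands:
    - [[0.15,0,0,0],[0.15,0,0,0],[0,0,0,0]]

```text
clock: 18.6
tool_pos: [0.4892, -0.1627, 0.0817]
orientation: [-164.2, 89.9, -23.3]
force: [-1.8, -1.5, 5.8]
opening: 0.0484
```

Request:
move_arm:
  commands:
    - [[0.1,0,0,0],[0.1,0,0,0],[0,0,0,0]]

```text
clock: 18.9
tool_pos: [0.4892, -0.1629, 0.0801]
orientation: [-173.9, 89.9, -33.0]
force: [-1.1, -1.1, 9.1]
opening: 0.0485
```

```bash
python3 fit.py 0.055
```

```text
[ 0.4892 -0.1629  0.0801] F [-1.1 -1.1  9.1] M [-0.22  0.86  0.08] op 0.0485
side 107 axis@z.08 [ 0.489  -0.1642] slopes [0.054 0.024] med err 0.0009 tilt 0.058 jaw-plane slope(-z) 0.027
scene 134 axis@z.08 [ 0.4859 -0.1663] slopes [-0.02   0.007] med err 0.0006 tilt 0.021 jaw-plane slope(-z) -0.02
both 241 axis@z.08 [ 0.4866 -0.1652] slopes [-0.005  0.016] med err 0.001 tilt 0.016 jaw-plane slope(-z) -0.014
bead z pctl [0.0578 0.0591 0.0666 0.0741 0.0752]
```

The stiffness of about 2 N/mm matches the seat spring, and 9 N means it's pushed down about 4 mm. Before handing in, I'll check the rim height around its circumference.

Run:
```python
from h import *
for n in("side","scene"):
    p,d=snapshot(n);P=cloud(n,d);H=cv2.cvtColor(p,cv2.COLOR_RGB2HSV)
    r=np.hypot(P[...,0]-.4862,P[...,1]+.1655);az=np.degrees(np.arctan2(P[...,1]+.1655,P[...,0]-.4862))
    g=(d>0)&(r<.036)&(r>.02)&(P[...,2]>.024)&(P[...,2]<.07)
    for a in range(-180,180,20):
        row=[]
        for t in np.arange(.026,.066,.005):
            k=g&(az>=a)&(az<a+20)&(abs(P[...,2]-t)<.0025)
            row.append(f"{np.median(r[k])*1000:.0f}/{np.median(H[...,2][k]):.0f}" if k.sum()>2 else "-")
        if sum(x!="-" for x in row)>3:print(n,a,row)
o=get_obs();print(o["force"],o["tool_pos"],o["clock"],abs(o["qvel"]).max())
```

```text
side 40 ['31/33', '31/42', '28/53', '26/51', '31/56', '27/49', '26/49', '26/48', '25/49']
side 60 ['33/31', '31/42', '30/54', '26/51', '-', '27/54', '26/50', '27/50', '26/52']
side 80 ['30/28', '31/48', '25/57', '23/54', '25/54', '25/53', '24/52', '26/54', '27/52']
side 100 ['32/27', '29/48', '26/55', '26/56', '24/54', '26/55', '24/52', '26/52', '25/54']
side 120 ['31/29', '28/50', '24/57', '24/55', '32/61', '25/52', '26/51', '25/52', '24/47']
scene -100 ['-', '-', '29/83', '31/80', '29/84', '33/103', '-', '-', '-']
scene -80 ['31/64', '32/60', '29/94', '27/84', '30/85', '26/80', '26/80', '26/80', '26/88']
scene -60 ['30/52', '30/61', '29/99', '25/86', '26/81', '26/81', '26/80', '26/80', '26/80']
scene -40 ['30/54', '30/63', '30/89', '26/82', '25/82', '26/82', '26/81', '25/81', '26/81']
scene -20 ['29/54', '29/58', '29/84', '25/80', '25/78', '25/78', '25/78', '24/78', '25/78']
scene 0 ['28/57', '29/64', '28/81', '-', '30/79', '30/80', '25/75', '24/75', '25/75']
scene 20 ['-', '-', '-', '-', '33/76', '30/76', '24/68', '-', '25/69']
[-1.85846734 -0.73020528  7.86177069] [ 0.48918579 -0.16285363  0.08012597] 19.1 0.03823723910016153
```

The 25 mm body radius holds down to z≈41 mm. The 29–30 mm bead sits at about 30–38 mm, with the dark rubber below it, at every azimuth I can see. The rim is snapped in and level. One settling check, then I'll hand in.

Request:
move_arm:
  commands:
    - [[0,0,0,0],[0,0,0,0],[0,0,0,0],[0,0,0,0],[0,0,0,0]]

```text
clock: 19.6
tool_pos: [0.4892, -0.1628, 0.0801]
orientation: [-169.0, 89.9, -28.1]
force: [-2.3, -1.9, 8.9]
opening: 0.0487
```

```bash
python3 -c "
from plant import *;o=get_obs();print(o['force'],o['tool_pos'],o['opening']);print(close_job())"
```

```text
[-2.32366047 -1.85510068  8.91428881] [ 0.48918137 -0.16284791  0.08012206] 0.04865236216023514
the job is handed in; nothing more can be done
None
```

The cup is mouth-down on the post, snapped past the clips, and the gripper was still pressing it onto the seat when I handed the job in at about 19.6 s. No verdict was reported.

**How it went:**
- **Grasp and turn:** I gripped the cup near its closed end and pushed the lip of its mouth against the post to turn it over.
- **Slip:** Partway through, the cup slipped out of the pads and landed over the post, leaning about 22°. This was not planned.
- **Recovery:** I regripped it along the lean, lifted it, straightened it against the post, centred it and pressed it down.

**Last checks:**
- **Rim:** the edge is at about 30 mm (must be under 37 mm) at every azimuth the cameras could see.
- **Alignment:** the cup axis is about 1 mm from the post. Tilt came out at 0.02 rad with both cameras combined and up to 0.06 rad from one camera alone, all under the 0.14 limit.
- **Press:** a steady 8–9 N upward on the tool, with force rising at about 2 N/mm like the seat spring. That puts the seat about 4 mm down, but this is worked out from force because I could not read the seat directly.

**Less certain:**
- **Snap force:** readings showed only about 5 N before the force reversed to −10 N, against the 10 N given. I read the force only every 4 mm there, so the peak may have fallen between readings.
- **Camera agreement:** the side and scene cameras disagree by 2–3 mm.
- **Bystanders:** I made no final measurement of them. No move was planned near them, and no force reading pointed to a collision.

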